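Fit the U-clamp over the shelf post

ROBOT

A 6-joint arm with a two-finger parallel gripper is mounted at the origin on the work surface. World frame = base frame: x ahead of the robot, y to its left, z up, the work surface at z = 0. Lengths are in m, angles in rad, forces in N, time in s.
With the tool pointing down it reaches from about 0.35 to 0.975 m from the base axis. Payload 17.4 kg.
Tool frame: the origin (TCP) lies on the centre line of the jaws, within the pads' length; the fingertips stand 11 mm ahead of it and the grasp point (between the pads) lies 8 mm behind it; z points along the fingers, y is the line along which they close (so a half turn about z gives the same grasp; the last joint's range is limited). The gripper opens to 85 mm and grips with 20 to 120 N. Pads are 22 mm wide; open, the fingers measure 114 mm over their backs; the gripper's body (76 mm by 85 mm) begins 54 mm behind the grasp point. The pads swing forward as they close: fully open they stand 13 mm farther back than shut.
Start: joints at [-1.28, 0.116, 1.442, -0, 1.584, -0.038], TCP at [0.218, -0.639, 0.242] pointing down, gripper open.
Joint ranges: [-2.83, 2.83], [-0.83, 2.19], [0.07, 2.5], [-1.14, 4.28], [0.01, 3], [-2.97, 2.97]. Speed limits (rad/s): [1.89, 1.89, 2.22, 3.14, 3.14, 3.14].

INTERFACE

Orientations are given as a unit quaternion [w, x, y, z].
In Python, from station import arm gives the robot as it stands.
- The arm moves only by the tool apply_moves, never from a script. Its argument "commands" is a list of rows, each a list of 3 entries, a list of its own where there are three numbers: the shift along the tool's x, y, z in m, then the turn about the tool's z in degrees, then the opening, from -1 (shut) to 1 (fully open). A call has 1 to 10 rows; each row is the pose to reach, as a shift and turn from the pose commanded when the call began, along the tool's axes at that moment; what a row does not reach only later rows make up. A row lasts 1/12 s, in which the tool goes at most 41.7 mm and 7.16 degrees, less where a joint would pass 70% of its speed; a pose out of reach is approached as far as the arm can. A call with a gripper value outside its range is refused whole. The fingers move at their own pace and stop on an object; the grip force is fixed at half the most. Time passes only in rows, so rows that repeat a pose let the fingers close. It gives the time, the measured TCP pose, the force, the opening and the grip force at its end, in the units of the state.
- arm.get_obs(): the state, without advancing time (a new reading comes with each control period).
- arm.snapshot(name): name is "side" or "top"; returns the picture (420x560x3 uint8, red, green, blue); there is no depth.
- arm.camera_info(name): a dict with "mtx" (3x3 intrinsics, pixels), "extrinsics" (4x4, takes a point from camera to world coordinates). Camera axes: x right, y up, looking along -z (the intrinsics and any distortion apply to the point x, -y, -z); pixel columns grow to the right and rows downward; lengths in m; the calibration is good to about 2 mm. A picture is of the moment at which its call begins. camera_info takes no time and is no camera call.
- arm.sign_off(): hands the job in; it is judged then, once.
The state is a dict: "t": time; "q": joint angles; "joint_velocities": joint speeds; "joint_torque": joint torques, N m; "ee_pos": TCP position; "tool_rot": TCP orientation; "wrist_force": force on the tool from outside, world axes, zero at the start; "ft_torque": the same for the moment, N m; "finger_gap": opening from 0.0 (shut) to 1.0 (fully open); "finger_force": force on a finger pad.
Only numpy, scipy, OpenCV 4.12 (cv2) and the standard library are available. Lean on these libraries where they do the work, as an engineer would, in place of code of your own. Each camera call takes 0.05 s, during which the arm holds its last target. There are 200 camera calls.

TASK

Take the wider of the two U-clamps out of the wooden rack and fit it over the square shelf post on the mounting bracket: both legs down astride the post, through the pair of slots in the plate together, then press it until its bow sits fully home on the post, and let go. Feel for the slots gently and press steadily: do not ram the clamp against the bracket. Leave the narrow clamp in the rack and the screwdriver, nut and washer on the bench where they are.

Things in the scene. Friction and masses are not known exactly. Their poses are not given: they have to be found in the camera images.
- clamp: wider U-clamp, steel, 0.18-0.25 kg: flat bow (10 mm thick along x, 54 along y, 28 tall) on two 8 mm round legs, 42 mm apart (34 mm between), reaching 66 mm below it, ends chamfered 1 mm. Origin: middle of the bow's underside; z away from the legs. Stands bow up in a rack slot (origin 76 mm above the table), loosely. Either end may be foremost. Grip the bow across its 10 mm.
- clamp_small: narrow U-clamp, same make and height but 36 mm wide, its legs 24 mm apart: too narrow for the post. Stands in the other slot of the rack. Origin and axes as for the wide one. To be left there.
- rack: fixed wooden block 70 x 220 x 45 mm; in its top two slots 10 mm wide and 63 mm long, 35 mm deep, along its y, their middles 54 mm either way from its own. Origin: centre of its underside.
- stand: mounting bracket, screwed to the bench: grey foot 170 x 110 x 8 mm, two uprights, a steel plate on them and a dark square post over the plate. Origin: centre of its underside; x along the post, z up. The clamp enters the slots with its origin at z = 116 mm and is fully home at z = 80 mm in this frame, its x along the bracket's x, either way round.
- stand_post (a point): middle of the post's top face, 80 mm above the bracket's underside. The post is 30 x 30 mm square, 240 mm long along the bracket's x, and lies 50 to 80 mm above the table.
- stand_plate (a point): point on the plate's top, 50 mm above the table, below the post's middle. The plate is 150 mm along x, 90 along y, 6 thick. Its only holes, two slots 10 mm along x and 13 along y, chamfered 1 mm, are at y = +21 and -21 mm, both at one x between -24 and +24 mm from this point: unmeasured, and different each time. See or feel for them (slide the legs until they drop).
- clip_l (a joint): sprung roller (12 mm) below the slot at +y, as the other at -y, pressed outward by a leg: 0 free, m. They rub the legs from about 10 mm deep on, so the clamp does not drop home by its weight: it takes a push of some 4 to 15 N. Below the slots it is free down to 8 mm above the table.
- washer: steel washer, 32 mm across, 5 mm thick; a bystander, leave it alone. Origin: centre of its underside.
- nut: steel nut, 25 mm across, 10 mm tall; a bystander, leave it alone. Origin: centre of its underside.
- screwdriver: black-handled screwdriver lying on the bench; a bystander, leave it alone. Origin: centre of its underside.
There are look-alikes about, which are no part of the job. What is shaped like the clamp but green or purple is not meant.

How it is judged:
On the way, in this order (a step that is already met when the one before it is completed fails the run):
1. the wide clamp is lifted clear of the rack (height (world z) of clamp above 0.125 m), for 0.1 s.
2. both legs have entered the slots of the plate (z of clamp in the frame of stand below 0.109 m and x of clamp in the frame of stand between -0.035 and 0.035 m and y of clamp in the frame of stand between -0.005 and 0.005 m and angle between the z axis of clamp and the z axis of stand, either way round below 0.06 rad and angle between the x axis of clamp and the x axis of stand, either way round below 0.12 rad), for 0.1 s.
At the end, for the whole second after the job is handed in: The wide clamp is astride the post with both legs through the plate's slots, its bow within 2.5 mm of resting on the post, upright within 0.06 rad, square to the post within 0.12 rad, within 5 mm of the post's middle plane, released and at rest; the narrow clamp still stands in the rack (z of clamp in the frame of stand between 0.077 and 0.0825 m and x of clamp in the frame of stand between -0.035 and 0.035 m and y of clamp in the frame of stand between -0.005 and 0.005 m and angle between the z axis of clamp and the z axis of stand, either way round below 0.06 rad and angle between the x axis of clamp and the x axis of stand, either way round below 0.12 rad and linear speed of clamp below 0.01 m/s and angle between clamp_small's own z axis and vertical below 0.15 rad and height (world z) of clamp_small below 0.08 m); the robot touches nothing.
It fails at once if the clamp is rammed or forced against the bracket (over 60 N) (contact force between clamp and stand above 60 N).
It fails at once if the narrow clamp is moved by over 20 mm (distance of clamp_small from where it was at the start of the episode above 0.02 m).
It fails at once if the screwdriver, nut or washer is moved by over 30 mm (distance of any of washer, nut, screwdriver from where it was at the start of the episode above 0.03 m).
It also fails if it takes over 72 s, if anything falls off the work surface, if the arm or the gripper's body presses on something with over 40 N, if the wrist force passes 120 N, or if a joint passes its speed limit or range.

## Working session

There is one attempt and no reset: what is moved stays moved. The work goes in short steps, Python scripts to look and compute and a tool call to move; the robot and the scene stay as the last step left them, time stands still between calls to the robot, and variables do not carry over. Pictures are saved under pics/ and viewed, at most 10 in all, crops included, and the job is handed in when it is done.

Besides the shell and the picture viewer there is one more tool, called after ">>>" by a JSON object that holds its "name" and its "arguments". apply_moves: Moves the arm, as the interface text tells. Its arguments: {"type":"object","properties":{"commands":{"type":"array"}},"required":["commands"]}

```bash
mkdir -p pics
python3 - <<'E'
from station import arm
import cv2, numpy as np
for n in("side","top"):
    cv2.imwrite(f"pics/{n}0.png",arm.snapshot(n)[:,:,::-1])
    c=arm.camera_info(n); print(n,np.round(c["mtx"],1).tolist(),np.round(c["extrinsics"],4).tolist(),[k for k in c])
o=arm.get_obs(); print({k:np.round(v,3).tolist() for k,v in o.items()})
E
```

```text
side [[430.6, 0.0, 274.2], [0.0, 430.6, 213.9], [0.0, 0.0, 1.0]] [[-0.973, 0.1332, -0.1884, 0.3825], [-0.2303, -0.5101, 0.8287, 0.69], [0.0143, 0.8497, 0.527, 0.4925], [0.0, 0.0, 0.0, 1.0]] ['mtx', 'extrinsics']
top [[454.5, 0.0, 273.8], [0.0, 454.5, 210.6], [0.0, 0.0, 1.0]] [[0.0214, 0.9985, -0.0496, 0.4673], [-0.9997, 0.0219, 0.0092, 0.0749], [0.0103, 0.0494, 0.9987, 1.0649], [0.0, 0.0, 0.0, 1.0]] ['mtx', 'extrinsics']
{'t': 0.1, 'q': [-1.28, 0.116, 1.442, 0.0, 1.584, -0.038], 'joint_velocities': [-0.002, -0.0, -0.002, -0.001, -0.0, 0.0], 'joint_torque': [0.002, -73.367, -63.379, 0.0, 0.005, 0.0], 'ee_pos': [0.218, -0.639, 0.242], 'tool_rot': [-0.001, 0.987, 0.164, -0.0], 'wrist_force': [-0.505, -0.228, -0.103], 'ft_torque': [-0.066, 0.019, 0.004], 'finger_force': 0.0, 'finger_gap': 1.002}
```

View pics/side0.png

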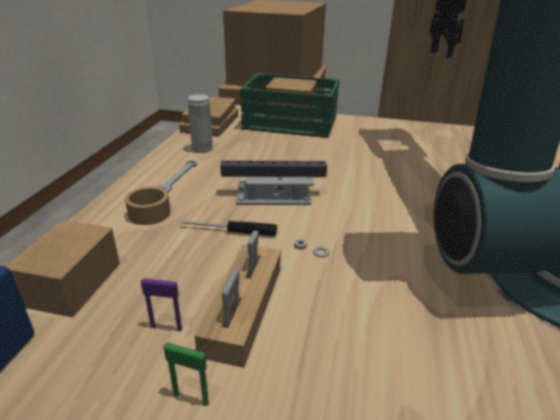

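View pics/top0.png

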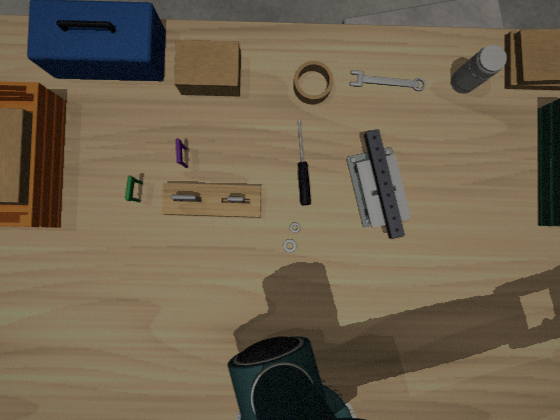

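Run:
```python
import cv2, numpy as np
t=cv2.imread("pics/top0.png");s=cv2.imread("pics/side0.png")
r=lambda i,x,y,w,h,k:cv2.resize(i[y:y+h,x:x+w],None,fx=k,fy=k,interpolation=cv2.INTER_CUBIC)
a=r(t,160,175,110,50,7)            # 770x350
b=r(s,195,220,100,60,4); 
cv2.imwrite("pics/c1.png",np.vstack([a,np.hstack([b,np.zeros((240,370,3),np.uint8)])]))
a=r(t,335,120,90,125,4.8);b=r(s,210,150,130,60,2.8)
c=np.zeros((600,800,3),np.uint8);c[:a.shape[0],:a.shape[1]]=a;c[:b.shape[0],434:434+b.shape[1]]=b
cv2.imwrite("pics/c2.png",c)
```

```text
(no output)
```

View pics/c1.png

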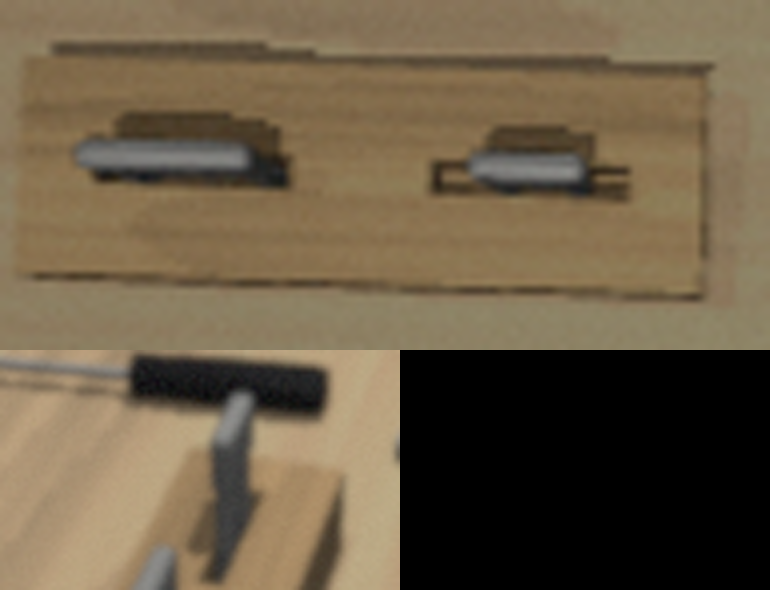

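View pics/c2.png

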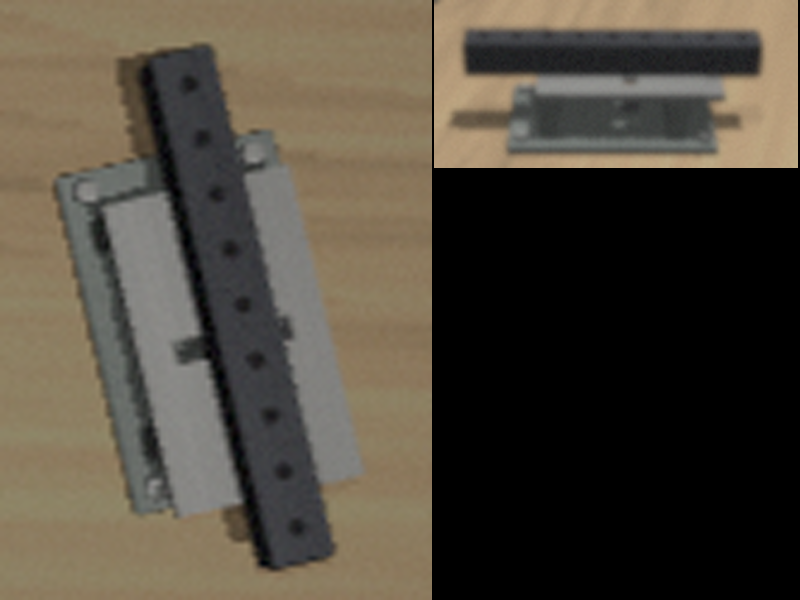

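Top-view candidates: the bow at top px (185,198) spans about 25 px and the one at (235,199) about 16 px, a ratio of 54:36, so the left one is the wide clamp. The green one (132,188) and purple one (181,152) are decoys. The plate's slots show as dark patches at about (375,193) and (394,188).

```bash
cat > h.py <<'E'
import numpy as np, cv2
from station import arm
def ray(n,uv,z):
    c=arm.camera_info(n);E=np.array(c["extrinsics"]);K=np.array(c["mtx"])
    uv=np.atleast_2d(np.array(uv,float))
    d=np.c_[uv,np.ones(len(uv))]@np.linalg.inv(K).T*[1,-1,-1]@E[:3,:3].T
    o=E[:3,3]; return o+d*((z-o[2])/d[:,2])[:,None]
def proj(n,P):
    c=arm.camera_info(n);E=np.array(c["extrinsics"]);K=np.array(c["mtx"])
    p=(np.atleast_2d(P)-E[:3,3])@E[:3,:3]*[1,-1,-1]@K.T
    return p[:,:2]/p[:,2:]
E
python3 - <<'E'
from h import *
t=cv2.imread("pics/top0.png");hsv=cv2.cvtColor(t,cv2.COLOR_BGR2HSV);g=cv2.cvtColor(t,cv2.COLOR_BGR2GRAY)
# bows: low saturation bright pixels in rack area
m=np.zeros_like(g);sub=(hsv[175:225,160:270,1]<45)&(g[175:225,160:270]>95);m[175:225,160:270]=sub
n,l,st,ce=cv2.connectedComponentsWithStats(m)
for i in range(1,n):
    if st[i,4]>20:
        ys,xs=np.where(l==i);r=cv2.minAreaRect(np.c_[xs,ys].astype(np.float32))
        w=ray("top",cv2.boxPoints(r),.104)[:,:2];print("bow",st[i],ce[i],r,ray("top",ce[i],.104)[0][:2].round(4))
        e=w[1]-w[0];f=w[2]-w[1];e=e if np.hypot(*e)>np.hypot(*f) else f
        print(np.hypot(*e),np.degrees(np.arctan2(e[1],e[0])))
# rack outline
h2=hsv[175:225,160:270];
# post
p=np.array([[190,84],[203,138],[217,194],[231,249],[243,304],[256,360],[270,415],[284,471],[297,527]])/4.8+[335,120]
q=[]
for u,v in p:
    x0,y0=int(round(u))-3,int(round(v))-3
    w=g[y0:y0+7,x0:x0+7].astype(float);w=np.clip(np.median(w)-3-w,0,None);yy,xx=np.mgrid[:7,:7]
    q.append([x0+(w*xx).sum()/w.sum(),y0+(w*yy).sum()/w.sum()])
W=ray("top",q,.08)[:,:2];print(np.round(W,4).tolist())
c=W.mean(0);d=np.linalg.svd(W-c)[2][0];print("post c",c,"ang",np.degrees(np.arctan2(d[1],d[0])),"resid",((W-c)@[-d[1],d[0]]).round(4),(W-c)@d)
S=ray("top",np.array([[190,350],[286,328]])/4.8+[335,120],.05)[:,:2]
for s in S: print("slot",s,"along",(s-c)@d,"perp",(s-c)@[-d[1],d[0]])
E
```

```text
bow [171 195  24   4  73] [182.42465753 196.97260274] ((182.5, 196.5), (3.0, 23.0), 90.0) [0.5396 0.26  ]
0.048571596268878164 -88.72619745067234
bow [227 197  16   4  53] [235.03773585 198.50943396] ((234.5, 198.5), (3.0, 15.0), 90.0) [0.5388 0.1487]
0.0317449285181654 -88.72880383316294
[[0.6823, -0.1505], [0.6574, -0.1565], [0.632, -0.1633], [0.6069, -0.1699], [0.5817, -0.1758], [0.5566, -0.182], [0.5315, -0.1889], [0.5063, -0.195], [0.4811, -0.2014]]
post c [ 0.5817483  -0.17590629] ang -165.7849932864848 resid [ 0.     -0.0002  0.0001  0.0003 -0.0001 -0.0003  0.0002 -0.     -0.    ] [-1.03687245e-01 -7.81390124e-02 -5.18596826e-02 -2.58256304e-02
  2.50030637e-05  2.58710122e-02  5.19180047e-02  7.78771776e-02
  1.03820372e-01]
slot [ 0.56232563 -0.15977139] along 0.014865853079134 perp -0.020410320187973625
slot [ 0.57366251 -0.20470625] along 0.014910368282461967 perp 0.02593258429752646
```

```bash
cat >> h.py <<'E'
def cmd(p,head,o=None):
    "world target + tool-x heading (deg) -> row shift in tool axes, turn"
    from scipy.spatial.transform import Rotation as R
    o=o or arm.get_obs();w,x,y,z=o["tool_rot"];M=R.from_quat([x,y,z,w]).as_matrix()
    h=np.degrees(np.arctan2(M[1,0],M[0,0]))
    print("pos",np.round(o["ee_pos"],4),"head",round(h,2),"zaxis",M[:,2].round(4),"F",np.round(o["wrist_force"],1))
    print("shift",np.round(M.T@(np.array(p)-o["ee_pos"]),4).tolist(),"turn",round((h-head+180)%360-180,2))
E
python3 - <<'E'
from h import *
g=cv2.cvtColor(cv2.imread("pics/top0.png"),cv2.COLOR_BGR2GRAY)
print(g[194:202,168:200])
c=ray("top",np.array([[22,57],[710,67],[703,297],[15,275]])/7+[159.57,174.57],.045)[:,:2];print("rack",c.round(4).tolist(),c.mean(0))
a,b=ray("top",np.array([[77,155],[250,155]])/7+[159.57,174.57],.104)[:,:2];print("bow",a,b,(a+b)/2)
cmd([.5395,.2585,.2],90.4)
E
```

```text
[[117 120 117 117  96  81  80  93  77  60  59  60  56  58  56  60  66  66
   64  66  62  67  65  63  63  61  60  61  59  58  59  60]
 [111 114 107  97  89  94  90  89  94  99  95  95  93  94  92  90  92  85
   88  87  84  87  82  82  77  77  69  58  60  62  63  65]
 [106 106  94 100 112 112 113 115 113 115 112 111 110 110 107 107 105 106
  105 107 104 103 103 104 101 104  96  62  45  56  60  64]
 [113 114 100 114 118 124 124 123 123 123 128 128 129 130 131 133 132 131
  131 130 131 130 130 129 130 126 114  74  38  39  41  37]
 [117 117 106  99 100 100 102 104 104 105 106 109 109 109 110 106 111 110
  109 109 113 116 114 114 116 118 108  70  38  35  35  34]
 [119 120 117 119 101  64  50  43  54  52  45  52  50  52  53  52  58  55
   61  65  61  54  54  60  58  59  56  44  37  37  37  43]
 [118 118 121 120 116  76  38  35  40  51  53  44  26  33  37  48  55  52
   51  51  54  49  48  49  52  51  45  45  42  43  32  29]
 [120 120 120 121 122 111 102 103 106 106  97  96  86  81  81  85  85  84
   80  76  76  73  70  64  73  60  62  64  59  54  49  42]]
rack [[0.5752, 0.3166], [0.5769, 0.0957], [0.5028, 0.0962], [0.5051, 0.3165]] [0.53999769 0.20625055]
bow [0.53958119 0.28504531] [0.5407392  0.23287501] [0.5401602  0.25896016]
pos [ 0.2179 -0.6387  0.2416] head 18.84 zaxis [-3.e-04  1.e-03 -1.e+00] F [-0.5 -0.2 -0.1]
shift [0.5941, -0.7452, 0.0424] turn -71.56
```

>>> {"name": "apply_moves", "arguments": {"commands": [[[0.594, -0.745, 0.042], -71.5, 1], [[0.594, -0.745, 0.042], -71.5, 1], [[0.594, -0.745, 0.042], -71.5, 1], [[0.594, -0.745, 0.042], -71.5, 1], [[0.594, -0.745, 0.042], -71.5, 1], [[0.594, -0.745, 0.042], -71.5, 1], [[0.594, -0.745, 0.042], -71.5, 1], [[0.594, -0.745, 0.042], -71.5, 1], [[0.594, -0.745, 0.042], -71.5, 1], [[0.594, -0.745, 0.042], -71.5, 1]]}}

```text
t: 0.93
ee_pos: [0.3584, -0.2451, 0.2237]
tool_rot: [0.0, 0.703, 0.711, 0.0]
wrist_force: [2.7, -0.4, -0.1]
finger_gap: 1.004
finger_force: 0.0
```

```bash
python3 -c "
from h import *
cmd([.540,.259,.2],90.4)"
```

```text
pos [ 0.3584 -0.2451  0.2237] head 90.66 zaxis [ 1.e-04 -1.e-04 -1.e+00] F [ 2.7 -0.4 -0.1]
shift [0.502, 0.1874, 0.0237] turn 0.26
```

>>> {"name": "apply_moves", "arguments": {"commands": [[[0.5, 0.187, 0.024], 0, 1], [[0.5, 0.187, 0.024], 0, 1], [[0.5, 0.187, 0.024], 0, 1], [[0.5, 0.187, 0.024], 0, 1], [[0.5, 0.187, 0.024], 0, 1], [[0.5, 0.187, 0.024], 0, 1], [[0.5, 0.187, 0.024], 0, 1], [[0.5, 0.187, 0.024], 0, 1], [[0.5, 0.187, 0.024], 0, 1], [[0.5, 0.187, 0.024], 0, 1]]}}

```text
t: 1.77
ee_pos: [0.502, 0.1461, 0.205]
tool_rot: [0.0, 0.705, 0.709, 0.0]
wrist_force: [0.7, -0.8, 0.8]
finger_gap: 1.002
finger_force: 0.0
```

>>> {"name": "apply_moves", "arguments": {"commands": [[[0.05, 0, 0], 0, 1], [[0.1, 0.0, 0], 0, 1], [[0.1, 0, 0], 0, 1], [[0.1, 0, 0], 0, 1], [[0.1, 0, 0], 0, 1], [[0.1, 0, 0], 0, 1]]}}

```text
t: 2.27
ee_pos: [0.5013, 0.2432, 0.205]
tool_rot: [0.0, 0.705, 0.709, -0.0]
wrist_force: [0.1, -0.3, 0.0]
finger_gap: 0.998
finger_force: 0.0
```

```bash
python3 -c "
from h import *
cmd([.540,.259,.2],90.4)"
```

```text
pos [0.5013 0.2432 0.205 ] head 90.34 zaxis [-4.e-04 -4.e-04 -1.e+00] F [ 0.1 -0.3  0. ]
shift [0.0156, 0.0388, 0.005] turn -0.06
```

>>> {"name": "apply_moves", "arguments": {"commands": [[[0.0156, 0.0388, 0.005], 0, 1], [[0.0156, 0.0388, 0.005], 0, 1], [[0.0156, 0.0388, 0.03], 0, 0.2], [[0.0156, 0.0388, 0.06], 0, 0.2], [[0.0156, 0.0388, 0.09], 0, 0.2], [[0.0156, 0.0388, 0.105], 0, 0.0], [[0.0156, 0.0388, 0.113], 0, 0], [[0.0156, 0.0388, 0.115], 0, 0], [[0.0156, 0.0388, 0.115], 0, 0], [[0.0156, 0.0388, 0.115], 0, 0]]}}

```text
t: 3.1
ee_pos: [0.5408, 0.2594, 0.0918]
tool_rot: [0.0, 0.705, 0.709, 0.001]
wrist_force: [0.6, 0.7, 0.4]
finger_gap: 0.501
finger_force: 0.0
```

Run:
```python
from h import *
cmd([.540,.259,.09],90.4)
t=arm.snapshot("top")[:,:,::-1];s=arm.snapshot("side")[:,:,::-1]
cv2.imwrite("pics/top1.png",t);cv2.imwrite("pics/side1.png",s)
r=lambda i,x,y,w,h,k:cv2.resize(i[y:y+h,x:x+w],None,fx=k,fy=k,interpolation=cv2.INTER_CUBIC)
cv2.imwrite("pics/c3.png",np.hstack([r(t,140,140,100,120,4),r(s,190,200,100,120,4)]))
```

```text
pos [0.5408 0.2594 0.0918] head 90.31 zaxis [ 1.7e-03  7.0e-04 -1.0e+00] F [0.6 0.7 0.4]
shift [-0.0004, -0.0008, 0.0018] turn -0.09
```

View pics/c3.png

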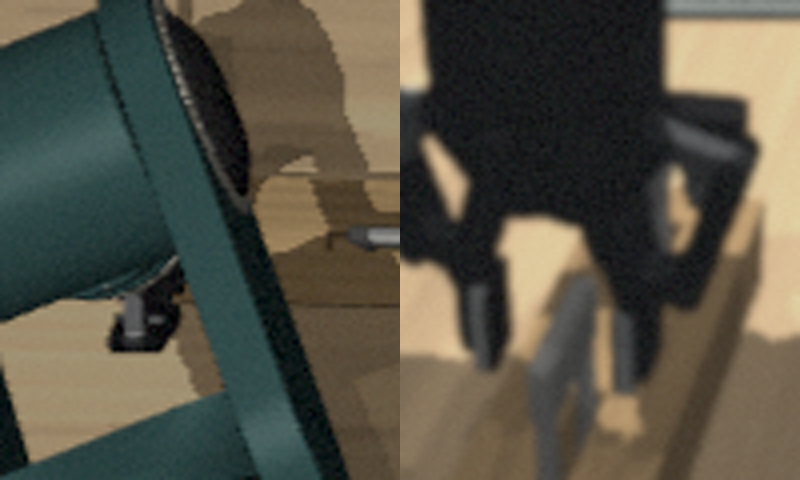

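The side crop shows the jaws astride the wide bow, with the clamp between the pads at about crop (565,360), side px (231,290). Now to close.

>>> {"name": "apply_moves", "arguments": {"commands": [[[0, 0, 0.001], 0, -1], [[0, 0, 0.001], 0, -1], [[0, 0, 0.001], 0, -1], [[0, 0, 0.001], 0, -1], [[0, 0, 0.001], 0, -1], [[0, 0, 0.001], 0, -1], [[0, 0, 0.001], 0, -1], [[0, 0, 0.001], 0, -1]]}}

```text
t: 3.87
ee_pos: [0.5403, 0.2596, 0.0897]
tool_rot: [0.0, 0.705, 0.709, 0.0]
wrist_force: [-1.3, 0.2, 5.5]
finger_gap: 0.106
finger_force: 59.6
```

>>> {"name": "apply_moves", "arguments": {"commands": [[[0, 0, -0.01], 0, -1], [[0, 0, -0.03], 0, -1], [[0, 0, -0.05], 0, -1], [[0, 0, -0.07], 0, -1], [[0, 0, -0.09], 0, -1], [[0, 0, -0.11], 0, -1], [[0, 0, -0.11], 0, -1], [[0, 0, -0.11], 0, -1], [[0, 0, -0.11], 0, -1]]}}

```text
t: 4.62
ee_pos: [0.5397, 0.2594, 0.1981]
tool_rot: [-0.0, 0.705, 0.709, -0.001]
wrist_force: [-0.5, 0.5, -2.6]
finger_gap: 0.103
finger_force: 59.1
```

Run:
```python
from h import *
d=np.radians(14.2);X=np.array([np.cos(d),np.sin(d)])
p=np.array([.58175,-.1759])-.0149*X;print(p)
cmd([*p,.20],104.2); print(arm.get_obs()["finger_gap"])
```

```text
[ 0.56730526 -0.17955508]
pos [0.5397 0.2594 0.1981] head 90.34 zaxis [-1.3e-03 -5.0e-04 -1.0e+00] F [-0.5  0.5 -2.6]
shift [-0.4391, 0.025, -0.0017] turn -13.86
0.10338970821984621
```

>>> {"name": "apply_moves", "arguments": {"commands": [[[-0.03, 0.002, 0], -1, -1], [[-0.06, 0.004, 0], -2, -1], [[-0.09, 0.006, 0], -3, -1], [[-0.12, 0.008, 0], -4, -1], [[-0.15, 0.01, 0], -5, -1], [[-0.18, 0.012, 0], -6, -1], [[-0.21, 0.014, 0], -7, -1], [[-0.24, 0.015, 0], -8, -1], [[-0.27, 0.016, 0], -9, -1], [[-0.3, 0.018, 0], -10, -1]]}}

```text
t: 5.45
ee_pos: [0.5591, -0.0418, 0.1976]
tool_rot: [-0.001, 0.64, 0.768, -0.001]
wrist_force: [1.0, -0.0, -3.0]
finger_gap: 0.101
finger_force: 59.0
```

>>> {"name": "apply_moves", "arguments": {"commands": [[[-0.03, 0, 0], -1, -1], [[-0.06, -0.005, 0], -2, -1], [[-0.09, -0.01, 0], -3, -1], [[-0.11, -0.015, 0], -3.9, -1], [[-0.125, -0.015, 0], -3.9, -1], [[-0.135, -0.015, 0], -3.9, -1], [[-0.135, -0.015, 0], -3.9, -1], [[-0.135, -0.015, 0], -3.9, -1], [[-0.135, -0.015, 0], -3.9, -1]]}}

```text
t: 6.2
ee_pos: [0.5694, -0.1749, 0.1989]
tool_rot: [-0.0, 0.614, 0.789, 0.0]
wrist_force: [0.3, 0.7, -2.1]
finger_gap: 0.104
finger_force: 59.0
```

Run:
```python
from h import *
cmd([.5673,-.1796,.17],104.2)
t=arm.snapshot("top")[:,:,::-1];s=arm.snapshot("side")[:,:,::-1]
cv2.imwrite("pics/top2.png",t);cv2.imwrite("pics/side2.png",s)
r=lambda i,x,y,w,h,k:cv2.resize(i[y:y+h,x:x+w],None,fx=k,fy=k,interpolation=cv2.INTER_CUBIC)
cv2.imwrite("pics/c4.png",np.hstack([r(t,340,120,80,120,5),r(s,230,80,80,120,5)]))
```

```text
pos [ 0.5694 -0.1749  0.1989] head 104.27 zaxis [-4.e-04  4.e-04 -1.e+00] F [ 0.3  0.7 -2.1]
shift [-0.0041, -0.0032, 0.0289] turn 0.07
```

View pics/c4.png

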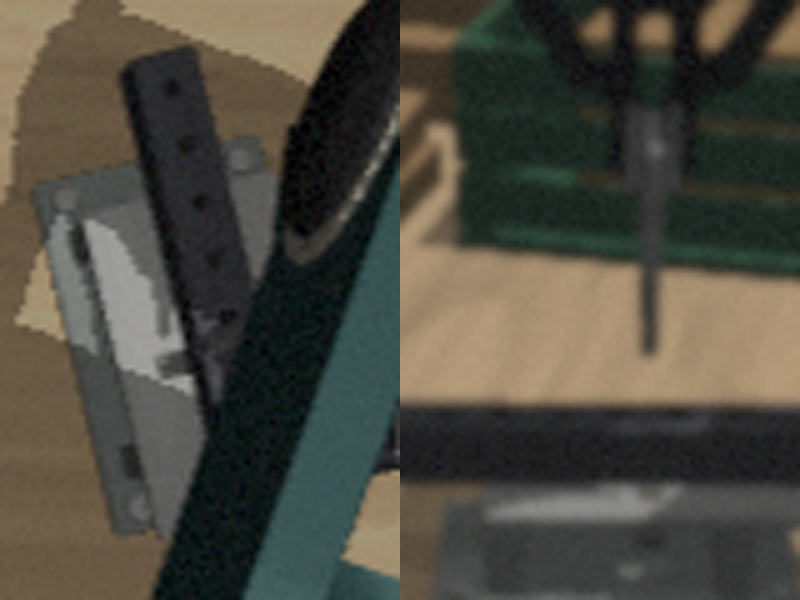

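Run:
```python
from h import *
d=np.radians(14.2);X=np.array([np.cos(d),np.sin(d)]);Y=np.array([-X[1],X[0]]);c=np.array([.58175,-.1759])
s0=cv2.cvtColor(cv2.imread("pics/side0.png"),cv2.COLOR_BGR2GRAY)
print(s0[174:184,268:294])
# centre of post holes in the side view: compare
for a in (-.02,-.0149,-.01): print(a,proj("side",[[*(c+a*X+y*Y),.05] for y in(.015,.021,.0275)]).round(1).tolist(),proj("side",[[*(c+a*X),.08]]).round(1).tolist())
# clamp leg tip & bow from TCP model, in side2
o=np.array(arm.get_obs()["ee_pos"])
for z in(-.08,-.05,-.01,.014): print(proj("side",[[*(o[:2]+y*Y),o[2]+z] for y in(.021,-.021)]).round(1).tolist())
s2=cv2.cvtColor(cv2.imread("pics/side2.png"),cv2.COLOR_BGR2GRAY)
for v in (112,125,135,145,150,155):print(v,s2[v,268:292])
```

```text
[[ 30  34  37  32  33  40  38  35  33  37  28  37  33  35  35  37  40  34
   33  34  33  33  37  36  33  34]
 [ 42  39  40  43  44  43  43  46  42  37  35  38  38  41  42  42  41  42
   45  41  41  39  39  42  44  42]
 [ 73  75  72  74  73  73  72  72  70  61  56  56  62  59  63  71  72  73
   72  73  71  72  73  72  70  74]
 [111 113 113 111 113 110 114 110 107  93  82  84  81  86  93 107 111 111
  111 111 114 113 113 110 109 110]
 [135 136 137 136 134 133 139 133 128 115  98  92  91  96 112 127 134 136
  135 133 135 134 134 134 132 135]
 [144 145 144 144 143 142 144 144 140 127 117 108 108 112 126 136 143 143
  142 143 141 143 144 142 142 141]
 [146 145 145 143 145 146 146 145 142 137 134 130 129 132 137 144 145 145
  146 145 144 145 144 142 145 143]
 [143 142 145 144 143 146 142 144 143 141 142 140 139 140 142 141 143 143
  145 146 141 144 143 146 143 141]
 [138 139 135 138 136 138 138 139 138 137 135 137 137 137 138 138 138 137
  138 136 137 134 137 137 137 135]
 [120 119 119 120 120 116 119 120 120 118 118 120 119 118 115 120 119 119
  119 119 117 119 118 119 120 119]]
-0.02 [[2
[... 208 characters left out ...]

[[279.8, 150.1], [279.3, 142.6]]
[[280.1, 137.0], [279.6, 129.9]]
[[280.5, 118.9], [280.0, 112.2]]
[[280.8, 107.5], [280.2, 101.3]]
112 [38 37 36 29 25 27 33 48 53 53 55 58 67 65 59 57 55 48 35 23 19 27 32 38]
125 [33 35 33 34 37 33 35 35 38 37 47 55 59 58 50 40 33 38 36 34 40 39 36 34]
135 [145 142 144 148 150 152 152 149 142 124  84  62  67  90 119 136 140 136
 137 136 135 132 126 125]
145 [151 153 154 156 156 151 149 147 142 127 100  72  69 100 133 147 155 155
 147 144 140 142 140 142]
150 [155 156 154 153 151 150 147 146 144 133 107  91  97 122 146 154 152 147
 144 144 141 141 146 148]
155 [155 150 147 147 149 148 149 150 147 152 153 155 156 153 154 151 152 151
 148 148 148 148 150 149]
```

Run:
```python
from h import *
cmd([.5685,-.1793,.165],104.2)
```

```text
pos [ 0.5695 -0.1749  0.1993] head 104.29 zaxis [ 1.e-04  2.e-04 -1.e+00] F [-0.  -0.2 -2.1]
shift [-0.0041, -0.002, 0.0343] turn 0.09
```

>>> {"name": "apply_moves", "arguments": {"commands": [[[-0.0041, -0.002, 0], 0.1, -1], [[-0.0041, -0.002, 0.01], 0.1, -1], [[-0.0041, -0.002, 0.02], 0.1, -1], [[-0.0041, -0.002, 0.03], 0.1, -1], [[-0.0041, -0.002, 0.034], 0.1, -1], [[-0.0041, -0.002, 0.034], 0.1, -1], [[-0.0041, -0.002, 0.034], 0.1, -1], [[-0.0041, -0.002, 0.034], 0.1, -1]]}}

```text
t: 6.97
ee_pos: [0.5685, -0.1804, 0.1656]
tool_rot: [0.0, 0.615, 0.789, 0.0]
wrist_force: [-0.8, -0.1, -2.2]
finger_gap: 0.098
finger_force: 59.0
```

>>> {"name": "apply_moves", "arguments": {"commands": [[[0, 0, 0.001], 0, -1], [[0, 0, 0.002], 0, -1], [[0, 0, 0.003], 0, -1], [[0, 0, 0.004], 0, -1], [[0, 0, 0.005], 0, -1], [[0, 0, 0.006], 0, -1], [[0, 0, 0.007], 0, -1], [[0, 0, 0.007], 0, -1]]}}

```text
t: 7.63
ee_pos: [0.5683, -0.1803, 0.158]
tool_rot: [-0.0, 0.615, 0.789, -0.0]
wrist_force: [-0.1, 0.3, -1.3]
finger_gap: 0.101
finger_force: 59.0
```

Run:
```python
from h import *
cmd([.5685,-.1793,.137],104.2)
t=arm.snapshot("top")[:,:,::-1];s=arm.snapshot("side")[:,:,::-1]
cv2.imwrite("pics/side3.png",s)
```

```text
pos [ 0.5683 -0.1803  0.158 ] head 104.14 zaxis [-3.e-04  1.e-04 -1.e+00] F [-0.1  0.3 -1.3]
shift [0.0009, 0.0004, 0.021] turn -0.06
```

>>> {"name": "apply_moves", "arguments": {"commands": [[[0.0008, 0.0003, 0.002], 0, -1], [[0.0008, 0.0003, 0.004], 0, -1], [[0.0008, 0.0003, 0.006], 0, -1], [[0.0008, 0.0003, 0.008], 0, -1], [[0.0008, 0.0003, 0.01], 0, -1], [[0.0008, 0.0003, 0.012], 0, -1], [[0.0008, 0.0003, 0.015], 0, -1], [[0.0008, 0.0003, 0.018], 0, -1], [[0.0008, 0.0003, 0.021], 0, -1], [[0.0008, 0.0003, 0.021], 0, -1]]}}

```text
t: 8.57
ee_pos: [0.5682, -0.1794, 0.1364]
tool_rot: [-0.0, 0.615, 0.789, -0.0]
wrist_force: [0.6, 0.5, -1.9]
finger_gap: 0.103
finger_force: 59.0
```

>>> {"name": "apply_moves", "arguments": {"commands": [[[0, 0, 0.001], 0, -1], [[0, 0, 0.002], 0, -1], [[0, 0, 0.003], 0, -1], [[0, 0, 0.004], 0, -1], [[0, 0, 0.005], 0, -1], [[0, 0, 0.006], 0, -1], [[0, 0, 0.0065], 0, -1], [[0, 0, 0.007], 0, -1], [[0, 0, 0.0075], 0, -1], [[0, 0, 0.008], 0, -1]]}}

```text
t: 9.4
ee_pos: [0.5685, -0.1795, 0.1292]
tool_rot: [0.0, 0.615, 0.789, 0.0]
wrist_force: [-0.7, 0.5, -1.3]
finger_gap: 0.103
finger_force: 59.0
```

Run:
```python
from h import *
cmd([.5685,-.1793,.129],104.2)
```

```text
pos [ 0.5685 -0.1795  0.1292] head 104.14 zaxis [ 1.e-04 -0.e+00 -1.e+00] F [-0.7  0.5 -1.3]
shift [0.0002, 0.0, 0.0002] turn -0.06
```

>>> {"name": "apply_moves", "arguments": {"commands": [[[0, 0, 0.0005], 0, -1], [[0, 0, 0.001], 0, -1], [[0, 0, 0.0015], 0, -1], [[0, 0, 0.002], 0, -1], [[0, 0, 0.0022], 0, -1], [[0, 0, 0.0022], 0, -1]]}}

```text
t: 9.9
ee_pos: [0.5685, -0.1795, 0.127]
tool_rot: [-0.0, 0.615, 0.789, -0.0]
wrist_force: [-0.7, 0.4, -1.5]
finger_gap: 0.104
finger_force: 59.0
```

>>> {"name": "apply_moves", "arguments": {"commands": [[[0, 0, 0.0005], 0, -1], [[0, 0, 0.001], 0, -1], [[0, 0, 0.0015], 0, -1], [[0, 0, 0.002], 0, -1], [[0, 0, 0.002], 0, -1]]}}

```text
t: 10.32
ee_pos: [0.5684, -0.1794, 0.1249]
tool_rot: [-0.0, 0.615, 0.789, -0.0]
wrist_force: [0.1, 0.4, -2.4]
finger_gap: 0.104
finger_force: 59.0
```

Both legs dropped straight into the slots with no contact force. Next I press steadily.

>>> {"name": "apply_moves", "arguments": {"commands": [[[0, 0, 0.001], 0, -1], [[0, 0, 0.002], 0, -1], [[0, 0, 0.003], 0, -1], [[0, 0, 0.004], 0, -1], [[0, 0, 0.005], 0, -1], [[0, 0, 0.006], 0, -1], [[0, 0, 0.007], 0, -1], [[0, 0, 0.008], 0, -1], [[0, 0, 0.008], 0, -1]]}}

```text
t: 11.07
ee_pos: [0.5684, -0.1794, 0.1168]
tool_rot: [-0.0, 0.615, 0.789, -0.0]
wrist_force: [1.2, 0.4, -4.0]
finger_gap: 0.102
finger_force: 59.0
```

>>> {"name": "apply_moves", "arguments": {"commands": [[[0, 0, 0.001], 0, -1], [[0, 0, 0.002], 0, -1], [[0, 0, 0.003], 0, -1], [[0, 0, 0.004], 0, -1], [[0, 0, 0.005], 0, -1], [[0, 0, 0.006], 0, -1], [[0, 0, 0.007], 0, -1], [[0, 0, 0.008], 0, -1], [[0, 0, 0.009], 0, -1], [[0, 0, 0.01], 0, -1]]}}

```text
t: 11.9
ee_pos: [0.5687, -0.1795, 0.1073]
tool_rot: [0.0, 0.615, 0.789, 0.0]
wrist_force: [0.4, -1.2, 3.9]
finger_gap: 0.107
finger_force: 60.0
```

Run:
```python
from h import *
cmd([.5685,-.1793,.094],104.2)
```

```text
pos [ 0.5687 -0.1795  0.1073] head 104.14 zaxis [ 7.e-04 -2.e-04 -1.e+00] F [ 0.4 -1.2  3.9]
shift [0.0003, -0.0001, 0.0133] turn -0.06
```

>>> {"name": "apply_moves", "arguments": {"commands": [[[0, 0, 0.001], 0, -1], [[0, 0, 0.002], 0, -1], [[0, 0, 0.003], 0, -1], [[0, 0, 0.004], 0, -1], [[0, 0, 0.005], 0, -1], [[0, 0, 0.006], 0, -1], [[0, 0, 0.007], 0, -1], [[0, 0, 0.008], 0, -1], [[0, 0, 0.009], 0, -1]]}}

```text
t: 12.65
ee_pos: [0.5684, -0.1795, 0.0979]
tool_rot: [-0.0, 0.615, 0.789, -0.0]
wrist_force: [-0.5, 0.7, 4.2]
finger_gap: 0.11
finger_force: 60.0
```

>>> {"name": "apply_moves", "arguments": {"commands": [[[0, 0, 0.0005], 0, -1], [[0, 0, 0.001], 0, -1], [[0, 0, 0.0015], 0, -1], [[0, 0, 0.002], 0, -1], [[0, 0, 0.0025], 0, -1], [[0, 0, 0.003], 0, -1], [[0, 0, 0.003], 0, -1]]}}

```text
t: 13.23
ee_pos: [0.5684, -0.1794, 0.0948]
tool_rot: [-0.0, 0.615, 0.789, -0.0]
wrist_force: [1.2, -1.2, 0.5]
finger_gap: 0.106
finger_force: 59.5
```

>>> {"name": "apply_moves", "arguments": {"commands": [[[0, 0, 0.0003], 0, -1], [[0, 0, 0.0006], 0, -1], [[0, 0, 0.0009], 0, -1], [[0, 0, 0.001], 0, -1], [[0, 0, 0.001], 0, -1]]}}

```text
t: 13.65
ee_pos: [0.5685, -0.1795, 0.094]
tool_rot: [-0.0, 0.615, 0.789, -0.0]
wrist_force: [0.3, -0.1, 2.9]
finger_gap: 0.103
finger_force: 59.8
```

>>> {"name": "apply_moves", "arguments": {"commands": [[[0, 0, 0.0002], 0, -1], [[0, 0, 0.0004], 0, -1], [[0, 0, 0.0005], 0, -1], [[0, 0, 0.0005], 0, -1]]}}

```text
t: 13.98
ee_pos: [0.5685, -0.1795, 0.0938]
tool_rot: [0.0, 0.615, 0.789, 0.0]
wrist_force: [-1.3, 0.3, 5.9]
finger_gap: 0.104
finger_force: 60.2
```

>>> {"name": "apply_moves", "arguments": {"commands": [[[0, 0, 0.0003], 0, -1], [[0, 0, 0.0005], 0, -1], [[0, 0, 0.0005], 0, -1], [[0, 0, 0.0005], 0, -1]]}}

```text
t: 14.32
ee_pos: [0.5685, -0.1795, 0.0937]
tool_rot: [0.0, 0.615, 0.789, 0.0]
wrist_force: [-3.5, 2.1, 9.8]
finger_gap: 0.106
finger_force: 60.9
```

>>> {"name": "apply_moves", "arguments": {"commands": [[[0, 0, 0.0002], 0, -1], [[0, 0, 0.0004], 0, -1], [[0, 0, 0.0004], 0, -1]]}}

```text
t: 14.57
ee_pos: [0.5686, -0.1795, 0.0937]
tool_rot: [0.0, 0.615, 0.789, 0.0]
wrist_force: [-6.0, 1.4, 14.6]
finger_gap: 0.104
finger_force: 61.5
```

Force rises while the TCP stays at z = 0.0937, the computed home height. Easing off and releasing.

>>> {"name": "apply_moves", "arguments": {"commands": [[[0, 0, -0.0006], 0, -1], [[0, 0, -0.0008], 0, -1], [[0, 0, -0.0008], 0, 0], [[0, 0, -0.0008], 0, 0], [[0, 0, -0.0008], 0, 0.2], [[0, 0, -0.0008], 0, 0.2], [[0, 0, -0.0008], 0, 0.2], [[0, 0, -0.0008], 0, 0.2]]}}

```text
t: 15.23
ee_pos: [0.5684, -0.1795, 0.0933]
tool_rot: [-0.0, 0.615, 0.789, -0.0]
wrist_force: [0.1, -0.7, -0.3]
finger_gap: 0.596
finger_force: 0.0
```

>>> {"name": "apply_moves", "arguments": {"commands": [[[0, 0, -0.01], 0, 0.2], [[0, 0, -0.03], 0, 0.2], [[0, 0, -0.06], 0, 0.2], [[0, 0, -0.09], 0, 0.2], [[0, 0, -0.12], 0, 0.2], [[0, 0, -0.15], 0, 0.2], [[0, 0, -0.16], 0, 0.2], [[0, 0, -0.16], 0, 0.2], [[0, 0, -0.16], 0, 0.2]]}}

```text
t: 15.98
ee_pos: [0.5685, -0.1795, 0.2538]
tool_rot: [0.0, 0.615, 0.789, 0.0]
wrist_force: [1.4, -0.4, -1.4]
finger_gap: 0.601
finger_force: 0.0
```

Run:
```python
from h import *
print(arm.get_obs()["ee_pos"])
t=arm.snapshot("top")[:,:,::-1];s=arm.snapshot("side")[:,:,::-1]
r=lambda i,x,y,w,h,k:cv2.resize(i[y:y+h,x:x+w],None,fx=k,fy=k,interpolation=cv2.INTER_CUBIC)
cv2.imwrite("pics/c5.png",np.hstack([r(t,340,120,80,120,5),r(s,240,120,80,120,5)]))
# expected side-view heights: bow top/underside when home
print(proj("side",[[.5685,-.1795,z] for z in (.08,.108)]).round(1))
```

```text
[ 0.56850282 -0.17945833  0.25378622]
[[280.1 161.8]
 [280.3 150.3]]
```

View pics/c5.png

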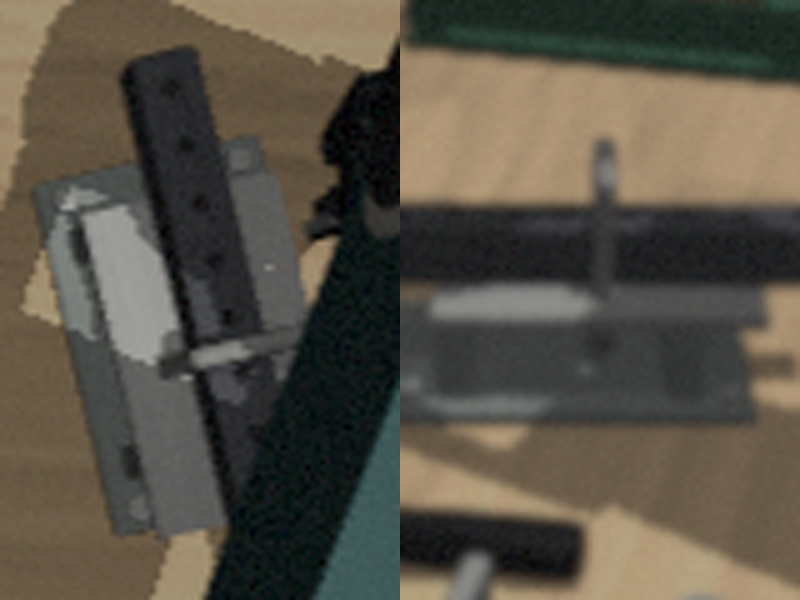

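The clamp is seated: upright across the post at crop (604,140–300), side px (361−240, i.e. 281,150), with its legs through the plate and the gripper clear.

```bash
python3 -c "
from station import arm
print(arm.sign_off())"
```

```text
the job is handed in; nothing more can be done
None
```

The wide clamp is astride the post with both legs through the slots, pressed home (the arm stalled at the computed home height) and released, and the job is handed in; the sign-off gave no verdict, and I took no final picture of the narrow clamp or the loose items.

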